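# Lift the green-cell tray off its rail and hold it level

### The job

Two small trays of battery cells hang by hooks on the rail of the blue stand. Lift the tray with the two green cells straight up off the rail by its black grip until the whole tray is clearly higher than the rail, and keep it there, level and still, for three seconds with both cells lying in it; finish while still holding it up. Leave the other tray hanging with its orange cells, and do not disturb the things around.

Things in the scene. Friction and masses are not known exactly. Their poses are not given: they have to be found in the camera images.
- stand: Fixed stand, blue posts and feet, with a flat steel rail 330 mm long (along y), 5 mm thick, top 95 mm above the table; posts reach 112 mm. Origin: on the table below the rail's middle; y along the rail, x away from the robot. Two like trays hang on its robot side (-x), 150 to 200 mm apart, grips 36.5 mm ahead of the rail, undersides 37 mm above the table; either may be on the left.
- tray_green_grip (a point): Centre of the black grip block of the green-cell tray, 93 mm above the tray's origin: 14 mm thick along the tray's x, 44 mm wide along y, 50 mm high. Pinch it across its thickness, fingers pointing down.
- tray_green_hook (a point): Middle of the hook at the back of the green-cell tray: underside of its top, lying on the rail, 36.5 mm behind the grip, 58 mm above the tray's origin. A lip reaches 12.5 mm down behind the rail, flared 25 degrees outwards, 3 mm of play in front of the rail: the tray must rise straight up 15 mm to come free.
- tray_green: Open aluminium tray with two green cells, hung on the stand's rail; 62 (x) x 84 (y) mm, walls 13 mm high, about 0.22 kg empty. Origin: centre of its underside; z up, x towards the rail, away from the robot. A black upright grip stands in its middle, 68 to 118 mm above the origin; the cells reach up 24 mm. It is loose and can slide along the rail.
- tray_orange: Open aluminium tray with two orange cells, hung on the stand's rail; 62 (x) x 84 (y) mm, walls 13 mm high, about 0.22 kg empty. Origin: centre of its underside; z up, x towards the rail, away from the robot. A black upright grip stands in its middle, 68 to 118 mm above the origin; the cells reach up 24 mm. It is loose and can slide along the rail. To be left hanging.
- green_cell_1: Green battery cell, cylinder 21 mm across and 72 mm long, lying loose in front of the grip of the green-cell tray. Origin on its underside, mid-length; at the start its length runs along y of its tray.
- green_cell_2: Green battery cell, cylinder 21 mm across and 72 mm long, lying loose behind the grip of the green-cell tray. Origin on its underside, mid-length; at the start its length runs along y of its tray.
- orange_cell_1: Orange battery cell, cylinder 21 mm across and 72 mm long, lying loose in front of the grip of the orange-cell tray. Origin on its underside, mid-length; at the start its length runs along y of its tray.
- orange_cell_2: Orange battery cell, cylinder 21 mm across and 72 mm long, lying loose behind the grip of the orange-cell tray. Origin on its underside, mid-length; at the start its length runs along y of its tray.
- flux_bottle: White squeeze bottle with a red nozzle, 34 mm across, 98 mm tall, standing on the table to the right of the stand; bystander. Origin: centre of its underside.
- tape_amber: Roll of amber tape lying flat, 60 mm across, 12 mm high, left of the stand; bystander. Origin: centre of its underside.
There are look-alikes about, which are no part of the job. What is shaped like the green_cell_2 but yellow is not meant.

How it is judged:
On the way, in this order (a step that is already met when the one before it is completed fails the run):
1. the tray with the green cells is lifted off the rail, both cells in it (z of tray_green in the frame of stand above 0.06 m and contact force between the fingers and tray_green above 1 N and distance between each of green_cell_1, green_cell_2 and tray_green below 0.035 m), for 0.1 s.
2. the whole tray is higher than the rail and is held there level and still for over two seconds (z of tray_green in the frame of stand above 0.099 m and angle between tray_green's own z axis and vertical below 0.13 rad and contact force between the fingers and tray_green above 1 N and contact force between tray_green and stand below 0.05 N and contact force between tray_green and tray_orange below 0.05 N and horizontal distance between tray_green and stand below 0.2 m and world x of tray_green below 0.58 m and linear speed of tray_green below 0.03 m/s and angular speed of tray_green below 0.25 rad/s and distance between each of green_cell_1, green_cell_2 and tray_green below 0.035 m), for 2.2 s.
At the end, for the whole second after the job is handed in: Green-cell tray held by the fingers alone above where it hung (within 0.2 m of the stand), underside 4 mm or more above the rail, within 7 degrees of level, under 30 mm/s, both green cells in it; the other tray and its cells, the bottle and the tape within 30 mm of their starts (all of step 2 and distance of each of tray_orange, flux_bottle, tape_amber from where it was at the start of the episode below 0.03 m and distance between each of orange_cell_1, orange_cell_2 and tray_orange below 0.04 m); the arm keeps its last pose, push and grip.
It fails at once if the green-cell tray is tipped more than 25 degrees (angle between tray_green's own z axis and vertical above 0.44 rad).
It fails at once if a green cell falls out of the tray (distance between any of green_cell_1, green_cell_2 and tray_green above 0.05 m).
It fails at once if the orange-cell tray, its cells, the bottle or the tape are disturbed (not (distance of tray_orange from where it was at the start of the episode below 0.03 m) or not (distance of flux_bottle from where it was at the start of the episode below 0.03 m) or not (distance of tape_amber from where it was at the start of the episode below 0.03 m) or not (distance between orange_cell_1 and tray_orange below 0.04 m) or not (distance between orange_cell_2 and tray_orange below 0.04 m)).
It also fails if it takes over 35 s, if anything falls off the work surface, if the arm or the gripper's body presses on something with over 40 N, if the wrist force passes 120 N, or if a joint passes its speed limit or range.

### The arm

A 6-joint arm with a two-finger parallel gripper is mounted at the origin on a cart in front of the work surface, level with it; the furniture and walls round the work are solid. World frame = base frame: x ahead of the robot, y to its left, z up, the work surface at z = 0. Lengths are in m, angles in rad, forces in N, time in s.
With the tool pointing down it reaches from about 0.35 to 0.85 m from the base axis. Payload 8.1 kg.
Tool frame: the origin (TCP) lies between the finger pads; the fingertips stand 8 mm ahead of it and the grasp point (between the pads) lies 11 mm behind it; z points along the fingers, y is the line along which they close (so a half turn about z gives the same grasp; the last joint's range is limited). The gripper opens to 93 mm and grips with 3 to 60 N. Pads are 15 mm wide; open, the fingers measure 128 mm over their backs; the gripper's body (75 mm by 188 mm) begins 65 mm behind the grasp point.
Start: joints at [1.136, 0.13, 1.488, -0, 1.523, -0.085], TCP at [0.206, 0.564, 0.2] pointing down, gripper open.
Joint ranges: [-2.96, 2.96], [-0.89, 2.26], [0.02, 2.5], [-1.34, 4.48], [0, 2.73], [-2.66, 2.66]. Speed limits (rad/s): [2.39, 2.39, 2.79, 3.14, 3.14, 3.14].

### API

Orientations are given as a rotation vector (axis times angle).
In Python, from cell import manip, kinematics, imaging gives the robot as it stands. The module is installed in compiled form; this text tells all that it offers. Calls block until the motion is done:
- manip.move_ptp(position, orientation): joint-space move of the TCP to a pose.
- manip.move_straight(position, feed=0.15, frame=None, until_force=None): straight line of the TCP; frame=None keeps the orientation; feed is the mean speed in m/s. With until_force (N) it stops when the force on the tool has changed by that much, and returns True; else False.
- manip.move_joints(angles): joint-space move.
- manip.grip(opening): finger opening in m; the grip force is fixed at half the most; returns when the fingers have stopped.
- manip.pause(seconds).
- kinematics.inverse_kinematics(position, orientation): joint angles nearest the present ones, or None.
- imaging.snapshot(name): name is "side" or "top" or "wrist"; returns the picture (420x560x3 uint8, blue, green, red); there is no depth.
- imaging.get_calibration(name): a dict with "mtx" (3x3 intrinsics, pixels), "D" ([k1, k2, p1, p2, k3] as OpenCV has them; the pictures are not rectified), "extrinsics" (4x4, takes a point from camera to world coordinates); the wrist camera has in their place "tool_from_camera" (4x4, takes a point from camera to tool coordinates, whose origin is the TCP and whose axes are the flange's). Camera axes: x right, y down, z forward; pixel columns grow to the right and rows downward; lengths in m; the calibration is good to about 2 mm. A picture is of the moment at which its call begins: read the wrist's pose just before it. get_calibration takes no time and is no camera call.
A pose or a line that the arm cannot do raises manip.PlanningError and nothing moves.
- manip.finish_job(): hands the job in; it is judged then, once.
Trained networks look in the newest picture that a camera, given by its name, has taken for a name from the list of things; names that differ only in an ending like _2 or _b are one class to them, and where a whole thing is asked for, a point or a joint stands for the part that bears it (a point fixed in the world has none). Each returns a list of dicts, best first, with "conf" (0 to 1); they miss things now and then, are a little off and sometimes report something else, mostly with a low value. They report only what shows in the picture. A call takes as long as a camera call. They do not tell look-alikes from the thing itself.
- imaging.outline_of(camera, query): "pixels" (420x560 bool, what is visible of it).
- imaging.tip_of(camera, query): "position" ([x, y, z] in m, in world coordinates, good to about 4 mm: a listed point, or the origin of a listed thing).
Readings, each from a call of its own:
- manip.read_clock(): time.
- manip.read_q(): joint angles.
- manip.read_joint_vel(): joint speeds.
- manip.read_joint_efforts(): joint torques, N m.
- manip.read_tool_pos(): TCP position.
- manip.read_orientation(): TCP orientation.
- manip.read_contact_force(): force on the tool from outside, world axes, zero at the start.
- manip.read_moment(): the same for the moment, N m.
- manip.read_finger_gap(): finger opening in m.
- manip.read_grasp_force(): force on a finger pad.
Only numpy, scipy, OpenCV 4.12 (cv2) and the standard library are available. Lean on these libraries where they do the work, as an engineer would, in place of code of your own. Each camera call takes 0.05 s, during which the arm holds its last target. There are 200 camera calls.

## Working session

There is one attempt and no reset: what is moved stays moved. The work goes in short steps, each a Python script; the robot and the scene stay as the last script left them, time stands still between calls to the robot, and variables do not carry over. Pictures are saved under pics/ and viewed, at most 10 in all, crops included, and the job is handed in when it is done.

```bash
mkdir -p pics; python3 - <<'E'
from cell import manip, kinematics, imaging
import cv2, numpy as np
ims=[imaging.snapshot(n) for n in("side","top")]
for n,i in zip(("side","top"),ims): cv2.imwrite(f"pics/{n}1.png",i)
for c in("side","top"):
    for q in("tray_green_grip","tray_green_hook","tray_green","tray_orange","stand","green_cell_1","flux_bottle","tape_amber"):
        print(c,q,[(np.round(d["position"],4).tolist(),round(d["conf"],2)) for d in imaging.tip_of(c,q)])
    e=imaging.get_calibration(c); print(np.round(e["extrinsics"],3).tolist(),np.round(e["mtx"],1).tolist(),e["D"])
print(manip.read_orientation(), manip.read_clock(), imaging.get_calibration("wrist"))
E
```

```text
side tray_green_grip [([0.4922, 0.0543, 0.1331], 0.93)]
side tray_green_hook [([0.5267, 0.0514, 0.094], 0.98), ([0.4805, -0.1183, 0.0375], 0.28)]
side tray_green [([0.4912, 0.054, 0.0372], 0.79)]
side tray_orange [([0.4818, -0.1169, 0.034], 0.85)]
side stand [([0.5216, -0.0294, 0.0029], 0.61)]
side green_cell_1 [([0.4635, 0.2254, 0.0024], 0.52), ([0.4778, 0.0582, 0.0398], 0.5), ([0.5109, 0.0549, 0.0401], 0.37)]
side flux_bottle [([0.468, -0.4561, -0.0031], 0.63)]
side tape_amber [([0.5271, 0.3197, -0.0017], 0.65), ([0.4898, 0.0546, 0.1318], 0.27)]
[[0.844, -0.22, 0.49, -0.194], [-0.537, -0.35, 0.768, -1.127], [0.002, -0.911, -0.413, 0.7], [0.0, 0.0, 0.0, 1.0]] [[414.8, 0.0, 273.4], [0.0, 414.8, 205.4], [0.0, 0.0, 1.0]] [0.04198785 0.         0.         0.         0.        ]
top tray_green_grip [([0.4889, 0.0555, 0.1327], 0.59)]
top tray_green_hook [([0.5297, 0.0493, 0.0967], 0.58)]
top tray_green [([0.4924, 0.0542, 0.0382], 0.94), ([0.5295, 0.3223, 0.0018], 0.19)]
top tray_orange [([0.4824, -0.121, 0.0429], 0.8), ([0.4639, -0.4538, 0.0024], 0.34)]
top stand [([0.5246, -0.0297, -0.00
[... 425 characters left out ...]
         0.         0.         0.        ]
[-5.46602909e-01 -3.09366541e+00  1.46390818e-05] 0.9 {'mtx': array([[307.8536005 ,   0.        , 284.53667736],
       [  0.        , 307.8536005 , 213.13689467],
       [  0.        ,   0.        ,   1.        ]]), 'D': array([-0.06673818,  0.        ,  0.        ,  0.        ,  0.        ]), 'tool_from_camera': array([[ 2.92707789e-04, -9.67555025e-01, -2.52660223e-01,
         7.09917330e-02],
       [ 9.99999191e-01, -2.96442293e-05,  1.27202443e-03,
        -1.62532756e-04],
       [-1.23824354e-03, -2.52660391e-01,  9.67554233e-01,
        -1.84263187e-01],
       [ 0.00000000e+00,  0.00000000e+00,  0.00000000e+00,
         1.00000000e+00]])}
```

View pics/side1.png

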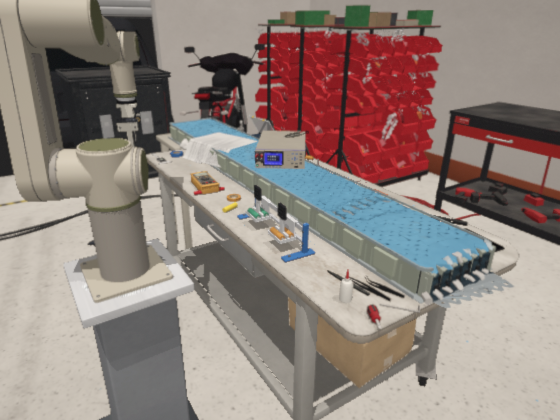

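View pics/top1.png

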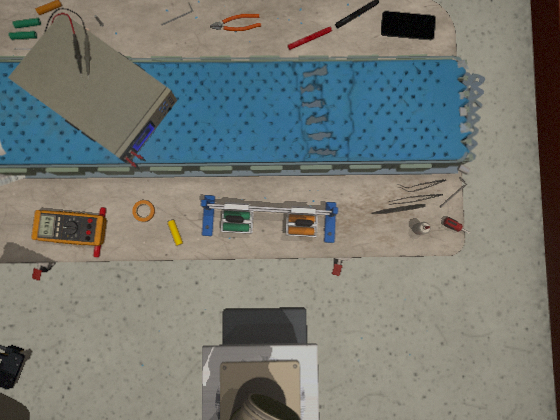

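Candidates: green tray at side (258,212) / top (236,222); orange tray at side (283,235) / top (302,225), not meant. The loose yellow cell at side (230,208) / top (175,232) is a look-alike, and the loose green cylinders at top (22,22) are clutter on the far side. I choose the tray at top (236,222), which has two green cells and a black grip and hangs on the rail, and check it close up with the wrist camera from two places.

```bash
cat > h.py <<'E'
from cell import manip, kinematics, imaging
import cv2, numpy as np
from scipy.spatial.transform import Rotation as R
def ori(yaw, s=1):
    # tool z down, tool y = s*(tray x direction at yaw)
    y=s*np.array([np.cos(yaw),np.sin(yaw),0]); z=np.array([0,0,-1.]); x=np.cross(y,z)
    return R.from_matrix(np.c_[x,y,z]).as_rotvec()
def campose(c):
    k=imaging.get_calibration(c)
    if c!="wrist": return k["mtx"],k["D"],k["extrinsics"]
    T=np.eye(4); T[:3,:3]=R.from_rotvec(manip.read_orientation()).as_matrix(); T[:3,3]=manip.read_tool_pos()
    return k["mtx"],k["D"],T@k["tool_from_camera"]
def ray(cp,uv):
    m,D,E=cp; p=cv2.undistortPoints(np.array([[uv]],float),m,D)[0,0]
    d=E[:3,:3]@[p[0],p[1],1]; return E[:3,3],d/np.linalg.norm(d)
def tri(rs):
    A=sum(np.eye(3)-np.outer(d,d) for o,d in rs); b=sum((np.eye(3)-np.outer(d,d))@o for o,d in rs)
    return np.linalg.solve(A,b)
E
python3 - <<'E'
from h import *
import pickle
manip.move_straight([0.206,0.564,0.33])
for s in(1,-1): print(s,kinematics.inverse_kinematics([0.49,0.054,0.32],ori(-.05,s)))
q={s:kinematics.inverse_kinematics([0.49,0.054,0.32],ori(-.05,s)) for s in(1,-1)}
s=min((s for s in q if q[s] is not None),key=lambda s:abs(q[s][5])); print("s",s)
D=[]
for i,dy in enumerate((0.03,-0.05)):
    manip.move_ptp([0.49,0.054+dy,0.32],ori(-.05,s))
    cp=campose("wrist"); im=imaging.snapshot("wrist"); cv2.imwrite(f"pics/w{i}.png",im); D.append((cp,im))
    for n in("tray_green_grip","tray_green_hook","tray_green","tray_orange","green_cell_1"):
        print(n,[(np.round(d["position"],4).tolist(),round(d["conf"],2)) for d in imaging.tip_of("wrist",n)])
pickle.dump(D,open("D.pkl","wb")); print(manip.read_clock())
cv2.imwrite("pics/w01.png",np.vstack([cv2.resize(d[1],(560,420))[60:360] for d in D]))
E
```

```text
1 [ 5.71251865e-03 -1.78291876e-01  1.57657929e+00 -4.44089210e-16
  1.74330524e+00  5.57125187e-02]
-1 None
s 1
tray_green_grip [([0.4947, 0.0556, 0.1287], 0.91)]
tray_green_hook [([0.5281, 0.055, 0.0917], 0.71), ([0.4971, -0.1234, 0.0394], 0.23)]
tray_green [([0.4914, 0.0585, 0.0346], 0.68), ([0.4619, -0.1193, 0.0372], 0.2)]
tray_orange [([0.4811, -0.1159, 0.0398], 0.66)]
green_cell_1 [([0.5085, 0.0539, 0.0366], 0.85), ([0.4739, 0.0594, 0.0412], 0.8), ([0.4638, 0.2319, 0.0011], 0.69)]
tray_green_grip [([0.4937, 0.0556, 0.1268], 0.96), ([0.4918, 0.0607, 0.0372], 0.37), ([0.5289, 0.0565, 0.0959], 0.27)]
tray_green_hook [([0.53, 0.0549, 0.093], 0.75)]
tray_green [([0.4892, 0.0579, 0.0336], 0.81)]
tray_orange [([0.4846, -0.1189, 0.0363], 0.75), ([0.4887, 0.0566, 0.036], 0.38)]
green_cell_1 [([0.4688, 0.2342, -0.0029], 0.93), ([0.4753, 0.0589, 0.0449], 0.84), ([0.507, 0.0538, 0.0401], 0.72), ([0.4844, -0.1168, 0.0375], 0.45), ([0.4898, 0.0569, 0.033], 0.21)]
4.9417
```

View pics/w01.png

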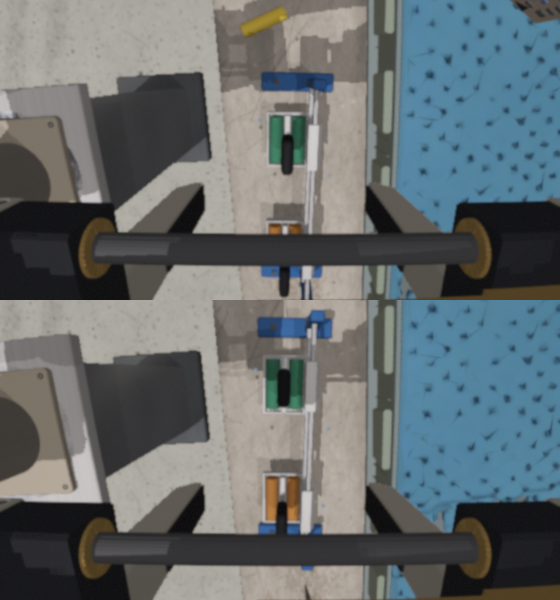

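The wrist views confirm it: the green-cell tray with its black grip is at (287,140) in the upper picture and (284,385) in the lower. The orange tray is below it at (284,250) / (282,500), and the yellow cell (265,22) lies loose. Next I fit the grip box to both views and the rail direction.

```bash
python3 - <<'E'
from h import *
import pickle
from scipy.optimize import minimize
D=pickle.load(open("D.pkl","rb"))
def proj(cp,P):
    m,d,E=cp; I=np.linalg.inv(E)
    return cv2.projectPoints(P,cv2.Rodrigues(I[:3,:3])[0],I[:3,3],m,d)[0][:,0]
C=np.array([[a,b,c] for a in(-7,7) for b in(-22,22) for c in(-25,25)])/1e3
def box(cp,p): return proj(cp,C@R.from_rotvec([0,0,p[3]]).as_matrix().T+p[:3])
S=6; data=[]
p0=np.array([.4925,.0553,.130,-.06])
for cp,im in D:
    q=box(cp,p0); x0,y0=(q.min(0)-8).astype(int); x1,y1=(q.max(0)+8).astype(int)
    c=cv2.resize(im[y0:y1,x0:x1],None,fx=S,fy=S,interpolation=cv2.INTER_CUBIC)
    data.append((cp,c,(x0,y0),(c.max(2)<62)))
def mask(cp,p,o,sh):
    h=cv2.convexHull(((box(cp,p)-o+.5)*S-.5).round().astype(np.int32)); m=np.zeros(sh,np.uint8); cv2.fillConvexPoly(m,h,1); return m>0
def cost(p): return sum(1-(m&b).sum()/(m|b).sum() for cp,c,o,b in data for m in[mask(cp,p,o,b.shape)])
best=min((minimize(lambda v:cost(p0+v*[.003,.003,.005,.05]),np.array(s),method="Nelder-Mead",options=dict(initial_simplex=np.vstack([s,np.array(s)+np.eye(4)]))) for s in([0,0,0,0],[-.5,.3,.5,-.5],[.5,-.5,-.5,.5])),key=lambda r:r.fun)
p=p0+best.x*[.003,.003,.005,.05]; print("grip",p.round(4),best.fun,cost(p0))
for i,(cp,c,o,b) in enumerate(data):
    v=c.copy(); cn,_=cv2.findContours(mask(cp,p,o,b.shape).astype(np.uint8),0,2); cv2.drawContours(v,cn,-1,(0,0,255),1)
    cn,_=cv2.findContours(b.astype(np.uint8),0,2); cv2.drawContours(v,cn,-1,(0,255,255),1); data[i]=v
H=max(v.shape[0] for v in data)
fit=np.hstack([cv2.copyMakeBorder(v,0,H-v.shape[0],0,4,0) for v in data])
# rail crop of view 2 upscaled
cr=cv2.resize(D[1][1][80:260,230:400],None,fx=3,fy=3,interpolation=cv2.INTER_CUBIC)
cv2.imwrite("pics/fit.png",fit); cv2.imwrite("pics/rail.png",cr); print(fit.shape)
E
```

```text
grip [ 0.4905  0.0581  0.1191 -0.0663] 0.28506281506784703 0.6701065023167376
(360, 356, 3)
```

View pics/fit.png

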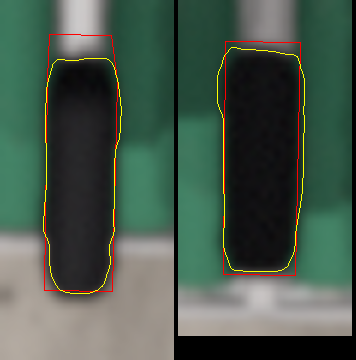

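View pics/rail.png

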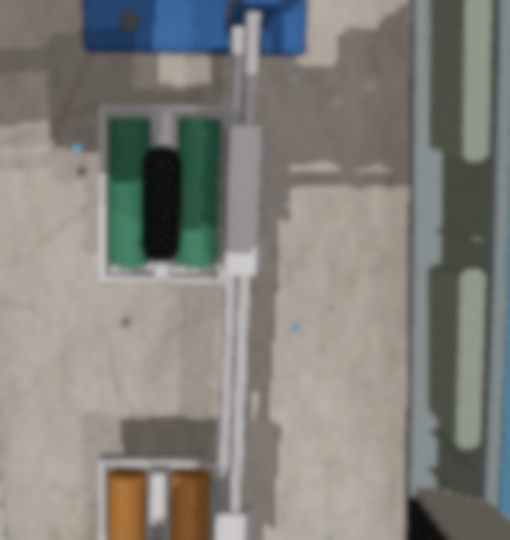

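Fit: grip at x≈0.491, y≈0.057, yaw≈-0.066. The four network readings put its height at 0.130, which matches the text. The enlarged crops show the grip centred between the cells, and the rail's right edge running from (256,60) to (238,480) in the 3x crop. I use that edge to check the yaw, then grasp.

```bash
python3 - <<'E'
from h import *
import pickle
cp=pickle.load(open("D.pkl","rb"))[1][0]
P=[]
for u in((256,60),(238,480)):
    o,d=ray(cp,(230+u[0]/3,80+u[1]/3)); P.append(o+d*(.095-o[2])/d[2])
v=P[0]-P[1]; yr=-np.arctan2(v[0],v[1]); print("rail",np.round(P,4).tolist(),"yaw",yr)
yaw=float(np.clip(yr,-.075,-.05)); o=ori(yaw); x,y=.4912,.0567
manip.grip(.044)
manip.move_ptp([x,y,.21],o)
print("contact",manip.move_straight([x,y,.122],feed=.06,until_force=4), manip.read_tool_pos(), manip.read_contact_force(), manip.read_clock())
cv2.imwrite("pics/s2.png",cv2.resize(imaging.snapshot("side")[150:270,190:350],None,fx=4,fy=4,interpolation=cv2.INTER_CUBIC))
E
```

```text
rail [[0.5337, 0.1128, 0.095], [0.52, -0.0737, 0.095]] yaw -0.07368912673713678
contact False [0.49154638 0.05671038 0.12247107] [ 0.12012915 -0.3074428  -0.52147685] 8.05
```

View pics/s2.png

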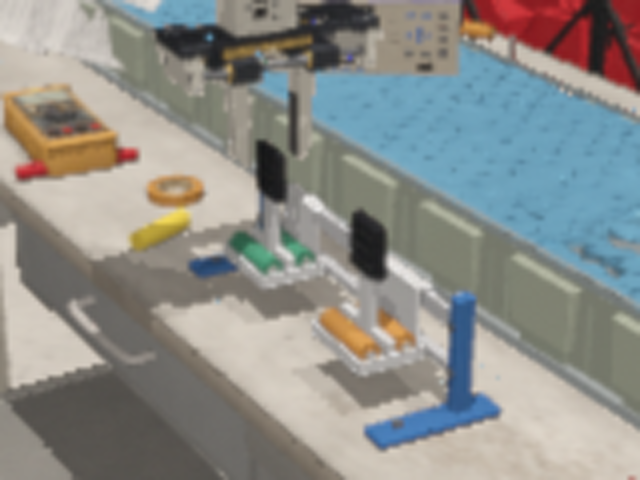

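The fingers straddle the grip (tips near (240,160) and (300,155)), but the tips look higher than expected against the grip at (270,170). I'll check by projecting the expected points into this picture.

```bash
python3 - <<'E'
from h import *
m,d,E=campose("side"); I=np.linalg.inv(E)
t=manip.read_tool_pos(); M=R.from_rotvec(manip.read_orientation()).as_matrix()
g=manip.read_finger_gap(); print("gap",g,t)
pts=[t+M@[0,s*g/2,.008] for s in(-1,1)]+[t+M@[0,0,-.011]]+[t+M@[0,0,-.011]+[0,0,a] for a in(.025,-.025)]
q=cv2.projectPoints(np.array(pts),cv2.Rodrigues(I[:3,:3])[0],I[:3,3],m,d)[0][:,0]
print(((q-[190,150])*4).round(0).tolist())
imaging.snapshot("side"); imaging.snapshot("wrist")
for c in("side","wrist"):
  for n in("tray_green_grip","tray_green"): print(c,n,[(np.round(k["position"],4).tolist(),round(k["conf"],2)) for k in imaging.tip_of(c,n)])
w=imaging.snapshot("wrist"); cv2.imwrite("pics/w3.png",w)
E
```

```text
gap 0.04364510989179922 [0.49152214 0.05671054 0.12246205]
[[246.0, 191.0], [290.0, 182.0], [268.0, 167.0], [268.0, 141.0], [269.0, 192.0]]
side tray_green_grip [([0.4919, 0.0569, 0.1288], 0.81)]
side tray_green [([0.4915, 0.0547, 0.0393], 0.8), ([0.514, 0.0544, 0.0396], 0.26)]
wrist tray_green_grip [([0.4898, 0.0557, 0.1284], 0.7)]
wrist tray_green [([0.4922, 0.0583, 0.0353], 0.6)]
```

View pics/w3.png

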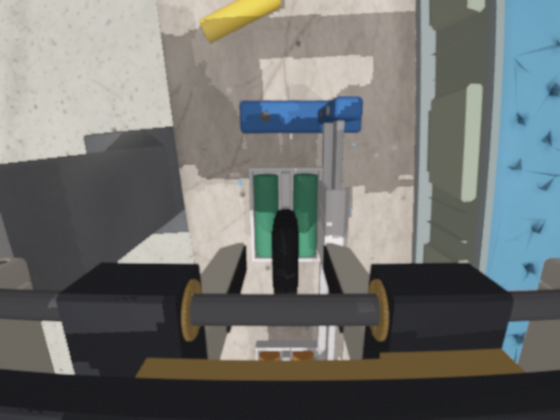

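The projected grip (141–192 rows) matches the seen one, and the pale fingertips just blend into the table. In the wrist view the grip at (285,250) lies midway between the fingers (240 and 330). I grip and start to lift.

```bash
python3 - <<'E'
from h import *
manip.grip(0.0); manip.pause(.3)
print("gap",manip.read_finger_gap(),"F",manip.read_grasp_force(),manip.read_contact_force(),manip.read_moment())
t=manip.read_tool_pos()
if .010<manip.read_finger_gap()<.018:
    for z in(.006,.030,):
        manip.move_straight([t[0],t[1],t[2]+z],feed=.03)
        print(z,manip.read_finger_gap(),manip.read_contact_force().round(2),manip.read_moment().round(3))
print(manip.read_clock())
im=imaging.snapshot("side")
for n in("tray_green","green_cell_1","tray_orange"): print(n,[(np.round(k["position"],4).tolist(),round(k["conf"],2)) for k in imaging.tip_of("side",n)])
cv2.imwrite("pics/s3.png",cv2.resize(im[160:250,210:330],None,fx=5,fy=5,interpolation=cv2.INTER_CUBIC))
E
```

```text
gap 0.013675690747790103 F 29.983204007148743 [ 1.55947601 -0.17527358 -2.03099933] [-0.06580991 -0.2487887   0.04417175]
0.006 0.013819375893244423 [ 0.26 -0.38 -3.41] [-0.091  0.122  0.009]
0.03 0.013623871050994303 [-1.29  0.2  -3.42] [-0.051 -0.013 -0.039]
10.6417
tray_green [([0.4946, 0.0537, 0.0695], 0.91), ([0.5259, 0.3203, 0.0005], 0.21)]
green_cell_1 [([0.4776, 0.0574, 0.0709], 0.59), ([0.5091, 0.0537, 0.0683], 0.58), ([0.4635, 0.2316, 0.0013], 0.41)]
tray_orange [([0.481, -0.1191, 0.0323], 0.84)]
```

View pics/s3.png

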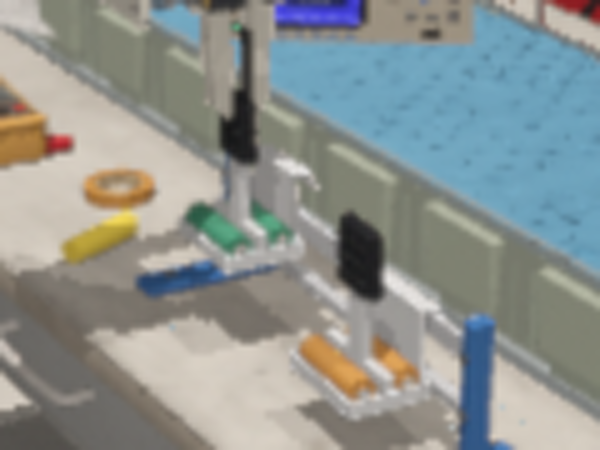

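The tray is off the rail and level, with both green cells in it at (215,228) and (270,222), and the orange tray still hangs. I lift on and hold.

```bash
python3 - <<'E'
from h import *
t=manip.read_tool_pos()
manip.move_straight([t[0],t[1],t[2]+.055],feed=.04)
print(manip.read_tool_pos(),manip.read_finger_gap(),manip.read_grasp_force(),manip.read_contact_force().round(2),manip.read_moment().round(3))
manip.pause(3.2)
ims=[imaging.snapshot("side"),imaging.snapshot("wrist")]
for c in("side","wrist"):
  for n in("tray_green","tray_green_hook","tray_green_grip","green_cell_1","tray_orange"): print(c,n,[(np.round(k["position"],4).tolist(),round(k["conf"],2)) for k in imaging.tip_of(c,n)][:3])
print(manip.read_clock(),manip.read_contact_force().round(2))
cv2.imwrite("pics/s4.png",np.hstack([cv2.resize(ims[0][140:250,210:330],(400,367),interpolation=cv2.INTER_CUBIC),cv2.resize(ims[1],(400,300))[:, :][:300].copy() if 0 else cv2.copyMakeBorder(cv2.resize(ims[1],(400,300)),0,67,0,0,0)]))
E
```

```text
[0.49087589 0.05670554 0.20631144] 0.01406796149010736 29.975689351558685 [-1.07 -0.16 -2.94] [-0.076  0.089 -0.025]
side tray_green [([0.4905, 0.0525, 0.1226], 0.79)]
side tray_green_hook [([0.5281, 0.0557, 0.1793], 0.75)]
side tray_green_grip [([0.4903, 0.0539, 0.2166], 0.79), ([0.4765, 0.0557, 0.1264], 0.62)]
side green_cell_1 [([0.4667, 0.2284, 0.0009], 0.57), ([0.5071, 0.0551, 0.1241], 0.55), ([0.4777, 0.0563, 0.1248], 0.5)]
side tray_orange [([0.4831, -0.1193, 0.0318], 0.74)]
wrist tray_green []
wrist tray_green_hook [([0.5288, 0.0557, 0.1812], 0.84), ([0.498, -0.1216, 0.0361], 0.67)]
wrist tray_green_grip [([0.4913, 0.0542, 0.2127], 0.91)]
wrist green_cell_1 [([0.5077, 0.0565, 0.123], 0.86), ([0.4748, 0.0606, 0.1268], 0.68), ([0.4687, 0.2333, -0.0046], 0.64)]
wrist tray_orange [([0.4825, -0.1183, 0.0408], 0.83)]
16.1583 [ 0.45  0.6  -3.55]
```

View pics/s4.png

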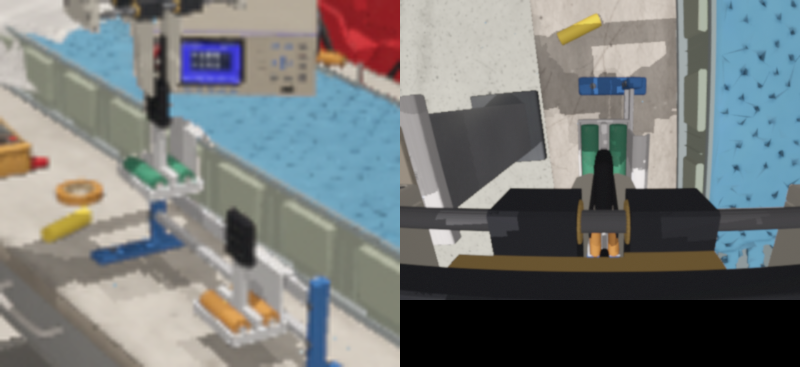

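The green tray is held level at (160,175), well above the rail, with its underside at about 0.122 m. Both cells are in it, the orange tray still hangs at (240,305), and the hold has lasted over 3 s.

```bash
python3 -c "
from cell import manip
print(manip.finish_job())"
```

```text
the job is handed in; nothing more can be done
None
```

I lifted the green-cell tray straight off the rail and handed the job in at about 16 s on the robot's clock; it was still held level and still, underside about 27 mm above the rail, both cells in it and the orange tray still hanging. The hand-in returned no verdict.

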